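Tap the cell carriage home in the reader

ROBOT

A 6-joint arm with a two-finger parallel gripper is mounted at the origin on the work surface. World frame = base frame: x ahead of the robot, y to its left, z up, the work surface at z = 0. Lengths are in mm, angles in rad, forces in N, time in s.
With the tool pointing down it reaches from about 200 to 875 mm from the base axis. Payload 3.4 kg.
Tool frame: the origin (TCP) lies midway between the tips of the shut fingers; the grasp point (between the pads) lies 19 mm behind it; z points along the fingers, y is the line along which they close (so a half turn about z gives the same grasp; the last joint's range is limited). The gripper opens to 94 mm and grips with 3 to 60 N. Pads are 16 mm wide; open, the fingers measure 119 mm over their backs; the gripper's body (75 mm by 177 mm) begins 78 mm behind the grasp point.
Start: joints at [1.114, 0.276, 1.505, -0, 1.361, -0.121], TCP at [189.495, 542.915, 205.493] pointing down, gripper open.
Joint ranges: [-2.89, 2.89], [-0.75, 2.08], [0.22, 2.7], [-1.18, 4.32], [0.11, 2.71], [-2.7, 2.7]. Speed limits (rad/s): [2.57, 2.57, 3.14, 3.14, 3.14, 3.14].

INTERFACE

Orientations are given as a unit quaternion [w, x, y, z].
In Python, from station import r, vision gives the robot as it stands. The module is installed in compiled form; this text tells all that it offers.
- The arm moves only by the tool apply_moves, never from a script. Its argument "commands" is a list of rows, each a list of 7 numbers: the shift along the tool's x, y, z in cm, then the turn, a rotation vector about the tool's x, y, z in degrees, then the gripper's target within -1 to 1 (fully open at 1, half-way at 0, shut at -1). A call has 1 to 5 rows; each row shifts and turns the commanded pose from where the row before left it, along the tool's axes as they then stand; what a row does not reach is not made up. A row lasts 1/8 s, in which the tool goes at most 62.5 mm and 10.7 degrees, less where a joint would pass 70% of its speed; a pose out of reach is approached as far as the arm can. A call is refused whole if a number of a shift passes 6.25 or a number of a turn 10.7, either way. A call with a gripper value outside its range is refused whole. The fingers move at their own pace and stop on an object; "newtons" is the grip in N (left out, the last holds). Time passes only in rows, so rows that do not move let the fingers close. It gives the time, the measured TCP pose, the force, the opening and the grip force at its end, in the units of the state.
- r.get_obs(): the state, without advancing time (a new reading comes with each control period).
- vision.capture(name): name is "scene" or "top" or "wrist"; returns a dict with "image" (400x640x3 uint8, blue, green, red), "z_map" (400x640 float32, mm along the optical axis (not along the pixel's ray), 0 where there is no reading), "fx", "fy", "cx", "cy" (pixels), "k1" (the pictures are not rectified: a ray, as slopes to the right and down, at radius r is drawn at 1 + k1 r^2 times it, then the intrinsics apply), "xyz" and "attitude" of the camera in the world. Camera axes: x right, y up, looking along -z (the intrinsics and any distortion apply to the point x, -y, -z); pixel columns grow to the right and rows downward; lengths in mm; the calibration is good to about 2 mm. A picture is of the moment at which its call begins.
- r.sign_off(): hands the job in; it is judged then, once.
The state is a dict: "time_s": time; "joint_positions": joint angles; "joint_vel": joint speeds; "joint_torque": joint torques, N m; "tool_pos": TCP position; "tcp_rot": TCP orientation; "ft_force": force on the tool from outside, world axes, zero at the start; "wrist_torque": the same for the moment, N m; "opening": finger opening in mm; "finger_force": force on a finger pad.
Only numpy, scipy, OpenCV 4.12 (cv2) and the standard library are available. Lean on these libraries where they do the work, as an engineer would, in place of code of your own. Each camera call takes 0.05 s, during which the arm holds its last target. There are 200 camera calls.

TASK

Pick up the pusher by its blue handle and, leaning it so that its foot reaches in under the clear shield, nudge the black cell carriage along its channel into the white reader in small taps of 10 to 20 mm, backing the pusher clear of the carriage and letting it rest after every tap, until the carriage sits against the hidden stop inside. Be gentle at the end, for a hard push shifts the stop, and never touch the carriage with the gripper or arm. Finally stand the pusher upright, wholly on its round black pad, let go, and leave the tip box, tube rack and jar where they are.

Things in the scene. Friction and masses are not known exactly. Their poses are not given: they have to be found in the camera images.
- reader: white bench-top cell reader, fixed. Origin: on the bench, on the channel's centre line, under the front (orange) edge of the clear shield; x points level along the channel into the reader, the way the carriage is pushed (roughly to the robot's left); z up. Level channel floor, 130 mm wide, top at z = 8 mm, x from -130 to 250 mm; two rails on it, 74 mm apart inside, tops at z = 24 mm
- shield_edge (a point): middle of the shield's front edge, on its top face (90 mm above the bench); axes as the reader. The clear roof, 5 mm thick (underside 85 mm above the bench) and 160 mm wide on clear side cheeks, reaches 60 mm back from here. Behind it is the opaque white housing, 200 mm long, 240 mm wide, 105 mm high over its keypad, with a tunnel 100 mm wide and 85 mm high
- carriage: loose black block with yellow rear plate and four capped cells on top, 110 long (x), 70 wide, 50 high (63 over the caps), 0.24 to 0.42 kg, on the channel floor; 2 mm side play, sliding friction 1 to 3 N. Origin: centre of underside; x is the pushing direction; the flat rear face to tap is at x = -55 mm. Starts with its rear 40 to 60 mm outside the shield edge
- carriage_nose (a point): middle of the lower edge of the carriage's front face; axes as the carriage. It has 65 to 105 mm to go to the stop; when home, the carriage's rear face is 28 to 44 mm inside the shield edge, out of reach of an upright tool
- stop_face (a point): point on the front face of the stop, at channel floor level on the channel's centre line, hidden inside the housing; x points in the pushing direction. The stop is a brass block 40 mm wide and 40 mm high; its distance into the reader differs every time. The carriage is home when its nose is at this face
- stop (a joint): how far the stop has been shoved back from its setting, in m: 0 at the start, at most 0.03. It is held by friction, gives way at about 10 N and does not come back
- pusher: loose hand pusher, 170 mm tall, 0.25 kg, standing on its pad. Origin: centre of the foot's underside; z up the handle. Round grey foot 40 mm across and 20 mm high, steel stem 14 mm across up to 94 mm, then a blue square handle 22 x 22 mm from 94 to 170 mm with its sides along x and y. Most of its weight is in the foot
- pad: fixed round black rubber pad, 110 mm across, 4 mm thick, on the bench beyond the open end of the channel, nearer to or farther from the robot. Origin: centre of its underside. The pusher starts on it and is returned to it
- tip_box: bystander: clear box with red lid and orange tips, 124 x 89 x 61 mm, loose; origin centre of underside
- tube_rack: bystander: white rack with purple-capped tubes, 160 x 70 x 60 mm, loose; origin centre of underside
- reagent: bystander: amber jar with white cap, 64 mm across, 100 mm high, loose; origin centre of underside
Mind the look-alikes: they are no part of the job. Several things look just like the pusher: the one meant starts farthest to the robot's left.

How it is judged:
By the outcome, as a careful person would: the job done as asked, in the order asked, and still so for the second after the job is handed in, with the robot touching nothing.
It also fails if it takes over 66 s, if anything falls off the work surface, if the arm or the gripper's body presses on something with over 40 N, if the wrist force passes 120 N, or if a joint passes its speed limit or range.

## Working session

There is one attempt and no reset: what is moved stays moved. The work goes in short steps, Python scripts to look and compute and a tool call to move; the robot and the scene stay as the last step left them, time stands still between calls to the robot, and variables do not carry over. Pictures are saved under pics/ and viewed, at most 10 in all, crops included, and the job is handed in when it is done.

Besides the shell and the picture viewer there is one more tool, called by a JSON object that holds its "name" and its "arguments". apply_moves: Moves the arm, as the interface text tells. Its arguments: {"type":"object","properties":{"commands":{"type":"array"},"newtons":{"type":"number"}},"required":["commands"]}

```bash
mkdir -p pics
cat > h.py <<'E'
import numpy as np, cv2
from scipy.spatial.transform import Rotation as R
from station import r, vision
def att(a):
    a=np.array(a,float)
    if a.shape==(3,3): return a
    return R.from_quat(a[[1,2,3,0]]).as_matrix()
def rays(c,px):
    px=np.atleast_2d(np.array(px,float))
    d=(px-[c['cx'],c['cy']])/[c['fx'],c['fy']]
    u=d.copy()
    for _ in range(20):
        u=d/(1+c['k1']*(u**2).sum(1,keepdims=True))
    v=np.c_[u[:,0],-u[:,1],-np.ones(len(u))]
    return v@att(c['attitude']).T
def onplane(c,px,z):
    d=rays(c,px); o=np.array(c['xyz'],float)
    return o+d*((z-o[2])/d[:,2])[:,None]
def withdepth(c,px):
    px=np.atleast_2d(px).astype(int)
    z=c['z_map'][px[:,1],px[:,0]]
    return np.array(c['xyz'])+rays(c,px)*z[:,None]
def cloud(c):
    v,u=np.mgrid[0:400,0:640]
    return withdepth(c,np.c_[u.ravel(),v.ravel()]).reshape(400,640,3)
def proj(c,P):
    q=(np.atleast_2d(P)-np.array(c['xyz']))@att(c['attitude'])
    s=np.c_[q[:,0],-q[:,1]]/-q[:,2:]
    s=s*(1+c['k1']*(s**2).sum(1,keepdims=True))
    return s*[c['fx'],c['fy']]+[c['cx'],c['cy']]
E
python3 - <<'E'
from h import *
print(r.get_obs())
for n in ('scene','top'):
    c=vision.capture(n); cv2.imwrite(f'pics/{n}0.png',c['image']); print(n,{k:v for k,v in c.items() if k not in('image','z_map')})
E
```

```text
{'time_s': 0.0, 'joint_positions': array([ 1.11401461e+00,  2.76563971e-01,  1.50609942e+00,  2.95453899e-06,
        1.36067796e+00, -1.21015042e-01]), 'joint_vel': array([-7.61307139e-04, -8.07054300e-05, -1.70381263e-03,  1.28970116e-03,
        6.77461055e-04,  1.25859039e-03]), 'joint_torque': array([ 1.88349200e-03, -4.04601038e+01, -2.37233090e+01,  7.02465721e-02,
        3.45633226e-02, -1.46323309e-04]), 'tool_pos': array([189.22582932, 542.38825434, 204.63585982]), 'tcp_rot': array([-2.50483128e-04,  1.67096063e-01,  9.85940232e-01, -8.37701518e-04]), 'ft_force': array([ 0.00767809, -0.58547767,  0.03468828]), 'wrist_torque': array([-0.02082184,  0.00211704,  0.03958713]), 'finger_force': 0.0, 'opening': 93.69748960932657}
scene {'fx': 455.4022792226186, 'fy': 455.4022792226186, 'cx': 317.64245352878334, 'cy': 194.49362840035147, 'k1': -0.10284610775581729, 'xyz': array([ 951.36693312, -503.17660821, 1033.31128123]), 'attitude': array([0.88782659, 0.27072468, 0.10903437, 0.35578589])}
top {'fx': 477.159602918704, 'fy': 477.159602918704, 'cx': 327.40734735939543, 'cy': 194.8836065551221, 'k1': -0.13477220221395378, 'xyz': array([ 262.10796971,  -18.17719359, 1521.40962883]), 'attitude': array([-0.70377457, -0.05772613,  0.06334189,  0.70523532])}
```

View pics/scene0.png

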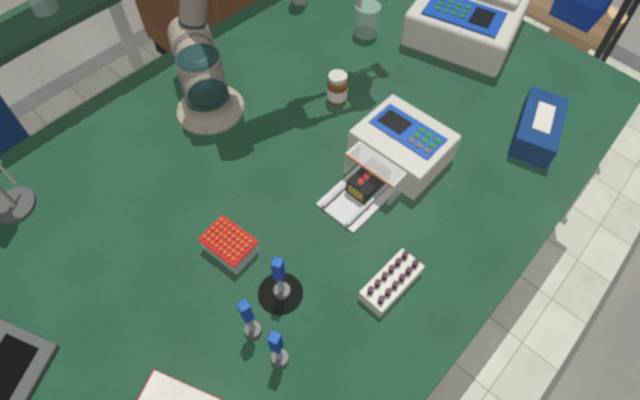

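View pics/top0.png

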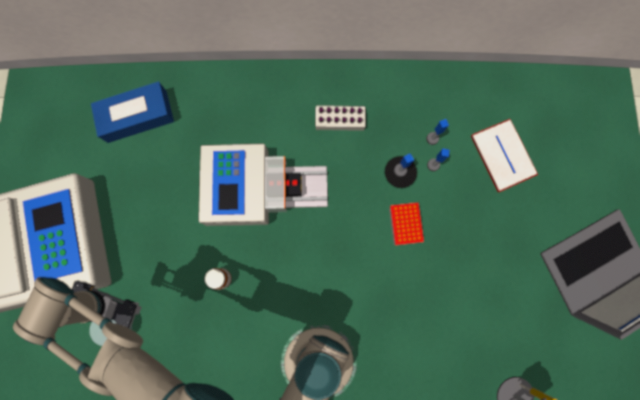

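The scene picture shows the reader at (405,145), the orange edge at (375,168), the carriage at (365,185), the pusher on its pad at (280,280), and the two decoys below it. In the top picture the pad is at (401,171), the handle top at (408,160), and the carriage at (292,184) in a channel running left.

Run:
```python
from h import *
c=vision.capture('top'); s=vision.capture('scene')
def comp(c,m,roi,n):
    x0,y0,x1,y1=roi; z=np.zeros(m.shape,np.uint8); z[y0:y1,x0:x1]=m[y0:y1,x0:x1]
    k,l,st,ce=cv2.connectedComponentsWithStats(z); i=1+np.argsort(-st[1:,4])[:n]
    return [(l==j,st[j],ce[j]) for j in i]
def hsv(c): return cv2.cvtColor(c['image'],cv2.COLOR_BGR2HSV).transpose(2,0,1).astype(int)
H,S,V=hsv(c); P=cloud(c)
H2,S2,V2=hsv(s); P2=cloud(s)
np.set_printoptions(precision=1,suppress=True)
# pad: black
for nm,cc,m,roi in(('top',c,(V<50),(370,140,430,200)),('scene',s,V2<50,(245,260,320,325))):
    for mm,st,ce in comp(cc,m.astype(np.uint8),roi,1):
        ct,_=cv2.findContours(mm.astype(np.uint8),0,2); hull=cv2.convexHull(max(ct,key=len))[:,0]
        w=onplane(cc,hull,4); (e,rad)=cv2.minEnclosingCircle(w[:,:2].astype(np.float32)); print('pad',nm,e,rad)
# blue handle points
for nm,cc,h,ss,v,PP,roi in(('top',c,H,S,V,P,(370,100,460,200)),('scene',s,H2,S2,V2,P2,(220,240,320,370))):
    for mm,st,ce in comp(cc,((h>100)&(h<130)&(ss>120)&(v>70)).astype(np.uint8),roi,3):
        q=PP[mm]; z=q[:,2]; t=q[z>np.percentile(z,60)]
        print('blue',nm,st,ce,q.min(0),q.max(0),'topmean',np.median(t,0), 'top rect', onplane(cc,ce,165))
# orange edge
for nm,cc,h,ss,v,PP,roi in(('top',c,H,S,V,P,(255,140,300,225)),('scene',s,H2,S2,V2,P2,(335,135,420,200))):
    m=((h>3)&(h<20)&(ss>110)&(v>110)).astype(np.uint8)
    for mm,st,ce in comp(cc,m,roi,2):
        vv,uu=np.nonzero(mm); w=onplane(cc,np.c_[uu,vv],90); 
        ct=w[:,:2].mean(0); U,D,Vt=np.linalg.svd(w[:,:2]-ct,full_matrices=False); t=(w[:,:2]-ct)@Vt[0]
        print('orange',nm,st,'mean',ct,'dir',Vt[0],t.min(),t.max(),'mid',ct+Vt[0]*(t.min()+t.max())/2)
# heights along channel from cloud (top)
for u in range(266,334,4): print(u,[f'{P[v,u,2]:.0f}' for v in range(158,214,4)])
for nm,im in(('a',c['image'][140:230,190:440]),):
    cv2.imwrite('pics/crop_top.png',cv2.resize(im,None,fx=3.2,fy=3.2,interpolation=cv2.INTER_CUBIC))
cv2.imwrite('pics/crop_scene.png',cv2.resize(s['image'][90:320,240:480],None,fx=2.5,fy=2.5,interpolation=cv2.INTER_CUBIC))
```

```text
pad top (603.1310424804688, -270.6679992675781) 52.714996337890625
pad scene (623.951416015625, -294.45025634765625) 21.882976531982422
blue top [435 119  14  16 133] [441.4 126.1] [ 262.1 -437.7   -7.8] [ 784.6  -18.2 1521.4] topmean [ 713.6 -376.3  169.5] top rect [[ 705.7 -371.6  165. ]]
blue top [436 148  14  15 128] [442.6 154.9] [ 609.8 -432.6   -4.8] [ 684.8 -364.6  178.2] topmean [ 621.  -376.7  170.7] top rect [[ 616.6 -370.8  165. ]]
blue top [401 154  13  14 119] [406.8 160.1] [ 589.1 -314.2   -3.6] [ 663.2 -253.7  178.3] topmean [ 603.1 -265.6  173.2] top rect [[ 600.5 -263.1  165. ]]
blue scene [270 257  15  24 272] [277.5 268.3] [ 524.8 -280.9   -5.7] [ 619.9 -203.   176.9] topmean [ 606.  -267.   172.7] top rect [[ 614.5 -272.6  165. ]]
blue scene [267 330  16  23 263] [274.6 340.9] [ 651.  -503.2   -4.6] [ 951.4 -338.5 1033.3] topmean [ 715.4 -378.1  169.9] top rect [[ 720.3 -381.3  165. ]]
blue scene [236 299  18  24 251] [245.  310.1] [ 545.5 -389.2   -1.8] [ 637.5 -341.4  172.7] topmean [ 625.2 -376.4  169.3] top rect [[ 633.6 -379.9  165. ]]
orange top [284 157   
[... 965 characters left out ...]
'61', '59', '48', '21', '4', '4', '-3']
302 ['-5', '-2', '-3', '8', '13', '-0', '11', '7', '4', '14', '25', '14', '2', '0']
306 ['2', '-4', '-5', '13', '17', '12', '15', '3', '10', '9', '27', '13', '4', '1']
310 ['-3', '0', '17', '14', '17', '4', '5', '12', '6', '15', '25', '4', '4', '-4']
314 ['2', '-3', '9', '9', '8', '8', '9', '12', '11', '14', '31', '11', '-2', '-2']
318 ['1', '7', '8', '13', '12', '1', '8', '13', '6', '12', '22', '12', '-1', '0']
322 ['2', '1', '9', '8', '10', '7', '8', '8', '6', '13', '19', '5', '2', '-6']
326 ['2', '11', '9', '23', '7', '10', '9', '5', '5', '7', '22', '10', '-0', '-1']
330 ['2', '-4', '-3', '-5', '-1', '3', '4', '-1', '-1', '2', '-2', '-0', '6', '-2']
```

View pics/crop_top.png

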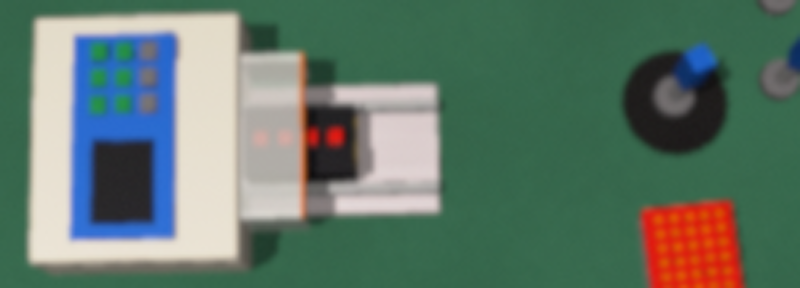

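View pics/crop_scene.png

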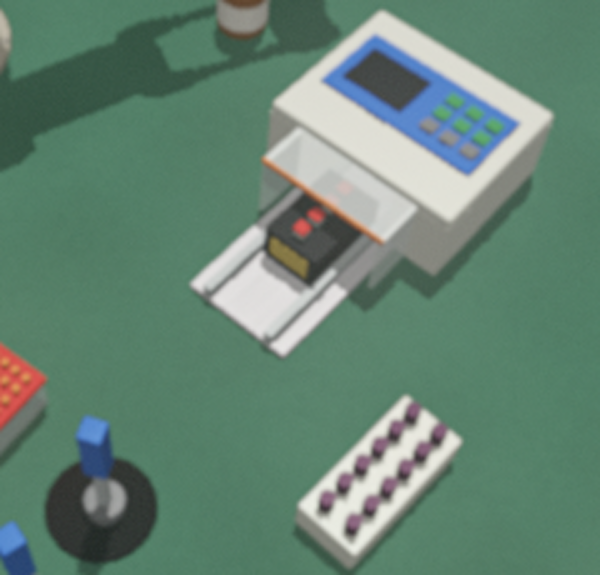

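The top crop shows the channel open end at crop x≈440, the orange edge at x≈303 and the carriage's rear at x≈357. The scene crop confirms the yellow rear plate at (290,257) and the pusher upright mid-pad at (103,495).

Run:
```python
from h import *
np.set_printoptions(precision=2,suppress=True)
c=vision.capture('top'); s=vision.capture('scene'); w=vision.capture('wrist')
def hsv(c): return cv2.cvtColor(c['image'],cv2.COLOR_BGR2HSV).transpose(2,0,1).astype(int)
H,S,V=hsv(c); H2,S2,V2=hsv(s)
# channel floor + rails white/grey region: non-green outside shield (top)
m=np.zeros(H.shape,np.uint8); m[155:220,310:335]=((S<90)&(V>110))[155:220,310:335]
ct,_=cv2.findContours(m,0,2); k=max(ct,key=cv2.contourArea)[:,0]
W=onplane(c,k,8)[:,:2]; print('floor x range',W[:,0].min(),W[:,0].max(),'y end',W[:,1].min())
for (name,sel) in(('hiX',1),('loX',0)):
    pts=[]
    for u in range(313,326):
        vs=np.nonzero(m[:,u])[0]; pts.append((u,(vs.max()+.5) if sel==0 else vs.min()-.5))
    q=onplane(c,pts,8); p=np.polyfit(q[:,1],q[:,0],1); print(name,'x at y=0',p)
# open end: row-wise last col
pts=[(np.nonzero(m[v])[0].max()+.5,v) for v in range(172,202)]
q=onplane(c,pts,8); print('end',np.polyfit(q[:,0]-560,q[:,1],1))
# housing top edges
m=np.zeros(H.shape,np.uint8); m[130:235,190:267]=((S<60)&(V>150))[130:235,190:267]
ct,_=cv2.findContours(m,0,2); k=cv2.convexHull(max(ct,key=cv2.contourArea))
Wd=onplane(c,k[:,0],97)[:,:2].astype(np.float32); print('housing rect',cv2.minAreaRect(Wd))
# orange in both
for nm,cc,h,ss,v,roi in(('top',c,H,S,V,(255,140,300,225)),('scene',s,H2,S2,V2,(335,135,420,200))):
    M=((h>3)&(h<20)&(ss>80)&(v>100)); z=np.zeros_like(M); x0,y0,x1,y1=roi; z[y0:y1,x0:x1]=M[y0:y1,x0:x1]
    vv,uu=np.nonzero(z); q=onplane(cc,np.c_[uu,vv],90); g=np.abs(q[:,1]-101)<5; q=q[g]; p=np.polyfit(q[:,0]-560,q[:,1],1); print('edge',nm,p,q[:,0].min(),q[:,0].max())
# yellow plate in scene
M=((H2>18)&(H2<34)&(S2>90)&(V2>60)); z=np.zeros(M.shape,np.uint8); z[170:210,340:375]=M[170:210,340:375]
vv,uu=np.nonzero(z); print('yellow px',uu.min(),uu.max(),vv.min(),vv.max(),len(uu), 'depth med',np.median(withdepth(s,np.c_[uu,vv]),0))
# foot centres: grey in both views inside pad
for nm,cc,h,ss,v,roi in(('top',c,H,S,V,(388,155,415,187)),('scene',s,H2,S2,V2,(262,270,300,310))):
    M=((ss<70)&(v>75)); z=np.zeros(M.shape,np.uint8); x0,y0,x1,y1=roi; z[y0:y1,x0:x1]=M[y0:y1,x0:x1]
    vv,uu=np.nonzero(z); q=onplane(cc,np.c_[uu,vv],24)[:,:2]; print('foot',nm,len(uu),q.min(0),q.max(0),cv2.minEnclosingCircle(q.astype(np.float32)))
# triangulated blue top face: brightest
cv2.imwrite('pics/pz.png',cv2.resize(np.hstack([c['image'][145:195,380:430],s['image'][250:310,255:315][:50,:50]]),None,fx=8,fy=8,interpolation=cv2.INTER_CUBIC))
```

```text
floor x range 484.70504121793965 622.9281054144949 y end -32.43234000185697
hiX x at y=0 [  0.   624.57]
loX x at y=0 [  0.   483.13]
end [  0.01 -30.47]
housing rect ((548.0542602539062, 260.35955810546875), (242.53701782226562, 206.1744384765625), 1.1542837619781494)
edge top [  0.01 101.38] 472.8036239849822 628.9406456433235
edge scene [  0.02 101.31] 472.90238732642536 630.6555369428652
yellow px 348 362 185 200 113 depth med [554.51  53.84  37.43]
foot top 99 [ 586.05 -284.67] [ 622.47 -248.68] ((604.0427856445312, -265.6436767578125), 19.50452423095703)
foot scene 272 [ 556.58 -286.57] [ 627.11 -222.04] ((589.9859008789062, -252.64984130859375), 43.04761505126953)
```

View pics/pz.png

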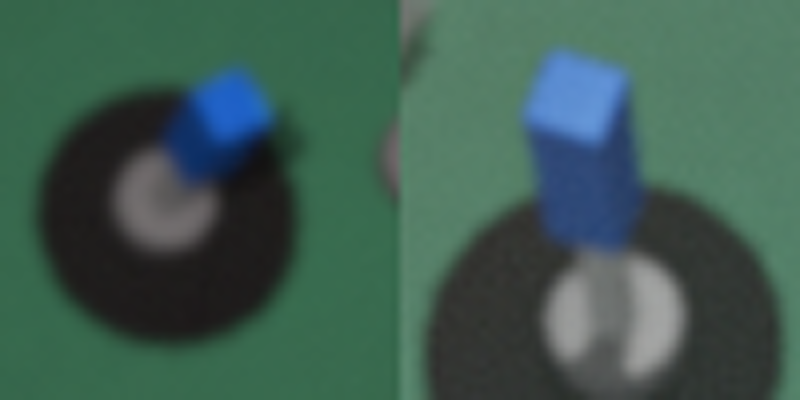

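The handle's top face is at crop (232,105), top-view pixel (409,158), with its sides turned about 37°; it stands mid-pad over the foot at (604,-266).

```bash
cat >> h.py <<'E'
def plan(pos,zdir,yang,n=None):
    """tool-frame total shift (cm) and turn (deg) from present pose; yang: closing angle deg when zdir is down, or y vector"""
    o=r.get_obs(); q=np.array(o['tcp_rot']); R0=att(q); p0=np.array(o['tool_pos'])
    z=np.array(zdir,float); z/=np.linalg.norm(z)
    y=np.array([np.cos(np.radians(yang)),np.sin(np.radians(yang)),0]) if np.isscalar(yang) else np.array(yang,float)
    y-=z*(y@z); y/=np.linalg.norm(y)
    R1=np.c_[np.cross(y,z),y,z]
    sh=R0.T@(np.array(pos)-p0)/10; tr=np.degrees(R.from_matrix(R0.T@R1).as_rotvec())
    np.set_printoptions(precision=3,suppress=True)
    print('t',o['time_s'],'pos',p0,'z',R0[:,2],'y',R0[:,1],'j',o['joint_positions'],'F',o['ft_force'],'open',o['opening'],o['finger_force'])
    print('shift cm (fixed start axes)',sh,'turn deg',tr)
E
python3 - <<'E'
from h import *
c=vision.capture('top')
print(onplane(c,[[409,158.1]],174), proj(c,[[604,-266,174]]))
plan([604,-266,260],[0,0,-1],37)
E
```

```text
[[ 604.15066507 -268.0275744   174.        ]] [[408.31455453 158.14807452]]
t 0.4 pos [189.453 542.839 205.349] z [-0. -0. -1.] y [ 0.33   0.944 -0.   ] j [ 1.114  0.276  1.505  0.     1.361 -0.121] F [ 0.064 -0.702  1.439] open 94.10489608952761 0.0
shift cm (fixed start axes) [-65.791 -62.708  -5.454] turn deg [-0.012  0.002 33.761]
```

{"name": "apply_moves", "arguments": {"commands": [[-4.35, -4.15, -0.5, 0, 0, 0, 1], [-4.35, -4.15, -0.5, 0, 0, 0, 1], [-4.35, -4.15, -0.5, 0, 0, 0, 1], [-4.35, -4.15, -0.5, 0, 0, 0, 1], [-4.35, -4.15, -0.5, 0, 0, 0, 1]]}}

```text
time_s: 1.02
tool_pos: [327.1, 273.7, 230.9]
tcp_rot: [0.001, 0.167, 0.986, 0.0]
ft_force: [0.9, 0.6, 1.2]
opening: 93.8
finger_force: 0.0
```

{"name": "apply_moves", "arguments": {"commands": [[-4.35, -4.15, -0.5, 0, 0, 0, 1], [-4.35, -4.15, -0.5, 0, 0, 0, 1], [-4.35, -4.15, -0.5, 0, 0, 0, 1], [-4.35, -4.15, -0.5, 0, 0, 0, 1], [-4.35, -4.15, -0.5, 0, 0, 0, 1]]}}

```text
time_s: 1.65
tool_pos: [464.1, 5.9, 255.9]
tcp_rot: [0.001, 0.167, 0.986, 0.0]
ft_force: [0.3, 1.7, -0.1]
opening: 94.2
finger_force: 0.0
```

{"name": "apply_moves", "arguments": {"commands": [[-4.35, -4.15, 0, 0, 0, 0, 1], [-4.35, -4.15, 0, 0, 0, 0, 1], [-4.35, -4.15, 0, 0, 0, 0, 1], [-4.35, -4.15, 0, 0, 0, 0, 1], [0, 0, 0, 0, 0, 10, 1]]}}

```text
time_s: 2.28
tool_pos: [574.5, -210.6, 253.9]
tcp_rot: [-0.0, 0.257, 0.967, -0.0]
ft_force: [-1.5, 1.2, 0.1]
opening: 94.1
finger_force: 0.0
```

{"name": "apply_moves", "arguments": {"commands": [[0, 0, 0, 0, 0, 10, 1], [0, 0, 0, 0, 0, 10, 1], [0, 0, 0, 0, 0, 3.7, 1], [0, 0, 0, 0, 0, 0, 1]]}}

```text
time_s: 2.78
tool_pos: [573.0, -206.3, 255.4]
tcp_rot: [-0.0, 0.445, 0.895, 0.0]
ft_force: [0.1, 0.1, 0.2]
opening: 94.3
finger_force: 0.0
```

Run:
```python
from h import *
plan([604,-267,260],[0,0,-1],37)
c=vision.capture('wrist'); cv2.imwrite('pics/w1.png',c['image']); print(proj(c,[[604,-267,174],[604,-267,4]]))
h,s,v=cv2.cvtColor(c['image'],cv2.COLOR_BGR2HSV).transpose(2,0,1).astype(int)
m=((h>100)&(h<130)&(s>110)&(v>60)).astype(np.uint8)
k,l,st,ce=cv2.connectedComponentsWithStats(m)
for i in 1+np.argsort(-st[1:,4])[:4]:
    print(st[i],ce[i],np.median(cloud(c)[l==i],0))
```

```text
t 2.775 pos [ 573.023 -206.339  255.405] z [-0.  0. -1.] y [0.798 0.603 0.   ] j [-0.46   0.306  1.339  0.     1.496 -1.107] F [0.082 0.102 0.179] open 94.28509772355731 0.0
shift cm (fixed start axes) [-6.707 -1.189 -0.46 ] turn deg [ 0.004 -0.007  0.103]
[[309.077 264.961]
 [313.228 213.016]]
[300 229  24  48 904] [312.42  253.139] [ 603.955 -260.285  163.57 ]
[319 337  20  33 609] [327.854 353.236] [ 709.128 -369.932  145.662]
[267 293  21  14 210] [277.529 300.943] [ 619.924 -367.361  109.415]
[259 337  22  10 137] [269.54  339.971] [ 627.698 -378.386  170.401]
```

View pics/w1.png

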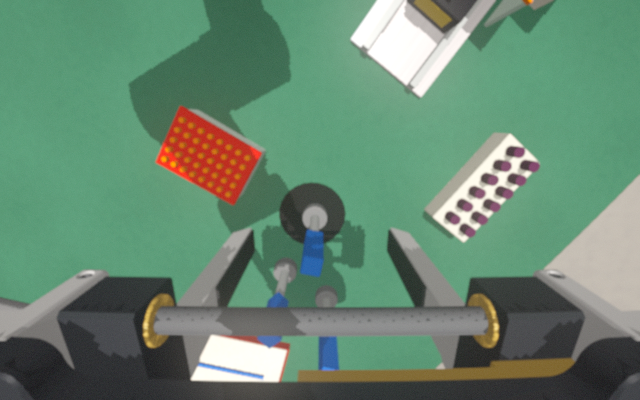

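Wrist view: the pad is at (312,213) and its pusher's handle top at about (311,266), where my estimate predicted it (309,265); the handle sides line up with the fingers.

{"name": "apply_moves", "arguments": {"commands": [[-4.0, -0.7, 0, 0, 0, 0, 1], [-2.7, -0.5, 0, 0, 0, 0, 1], [0, 0, 0, 0, 0, 0, 1], [0, 0, 4.0, 0, 0, 0, 1], [0, 0, 4.0, 0, 0, 0, 1]]}}

```text
time_s: 3.45
tool_pos: [603.7, -266.0, 175.3]
tcp_rot: [0.001, 0.445, 0.895, 0.0]
ft_force: [0.5, 1.0, 0.7]
opening: 94.3
finger_force: 0.0
```

{"name": "apply_moves", "arguments": {"commands": [[0, 0, 3.0, 0, 0, 0, 1], [0, 0, 1.2, 0, 0, 0, 1], [0, 0, 0, 0, 0, 0, 0.3], [0, 0, 0, 0, 0, 0, -0.3], [0, 0, 0, 0, 0, 0, -0.8]], "newtons": 45}}

```text
time_s: 4.08
tool_pos: [604.6, -267.4, 135.0]
tcp_rot: [0.001, 0.446, 0.895, -0.0]
ft_force: [-0.4, -0.5, 0.1]
opening: 67.6
finger_force: 0.0
```

{"name": "apply_moves", "arguments": {"commands": [[0, 0, 0, 0, 0, 0, -1], [0, 0, 0, 0, 0, 0, -1], [0, 0, 0, 0, 0, 0, -1], [0, 0, 0, 0, 0, 0, -1]]}}

```text
time_s: 4.58
tool_pos: [603.9, -267.0, 133.4]
tcp_rot: [0.0, 0.446, 0.895, 0.0]
ft_force: [-0.0, -0.0, 0.0]
opening: 27.4
finger_force: 0.2
```

{"name": "apply_moves", "arguments": {"commands": [[0, 0, 0, 0, 0, 0, -1], [0, 0, 0, 0, 0, 0, -1], [0, 0, 0, 0, 0, 0, -1]]}}

```text
time_s: 4.95
tool_pos: [603.8, -267.0, 133.4]
tcp_rot: [0.0, 0.446, 0.895, 0.0]
ft_force: [0.1, 0.9, -0.8]
opening: 22.2
finger_force: 44.4
```

{"name": "apply_moves", "arguments": {"commands": [[0, 0, -2, 0, 0, 0, -1], [0, 0, -4, 0, 0, 0, -1], [0, 0, -4, 0, 0, 0, -1], [0, 0, 0, 0, 0, 0, -1]]}}

```text
time_s: 5.45
tool_pos: [605.5, -267.9, 236.4]
tcp_rot: [0.003, 0.446, 0.895, -0.0]
ft_force: [1.3, 1.0, -2.7]
opening: 21.7
finger_force: 45.0
```

Run:
```python
from h import *
plan([554.6,-69,210],[0,0,-1],37)
plan([554.6,-69,210],[0,0,-1],91)
```

```text
t 5.45 pos [ 605.477 -267.897  236.38 ] z [ 0.006 -0.003 -1.   ] y [0.798 0.603 0.003] j [-0.522  0.392  1.255  0.     1.488 -1.169] F [ 1.315  1.038 -2.684] open 21.727925235745275 44.99919891357422
shift cm (fixed start axes) [18.954  7.92   2.544] turn deg [0.159 0.35  0.061]
t 5.45 pos [ 605.477 -267.897  236.38 ] z [ 0.006 -0.003 -1.   ] y [0.798 0.603 0.003] j [-0.522  0.392  1.255  0.     1.488 -1.169] F [ 1.315  1.038 -2.684] open 21.727925235745275 44.99919891357422
shift cm (fixed start axes) [18.954  7.92   2.544] turn deg [ -0.018   0.399 -53.938]
```

{"name": "apply_moves", "arguments": {"commands": [[3.8, 1.6, 0, 0, 0, 0, -1], [3.8, 1.6, 0, 0, 0, 0, -1], [3.8, 1.6, 0, 0, 0, 0, -1], [3.8, 1.6, 0, 0, 0, 0, -1], [3.8, 1.5, 0, 0, 0, 0, -1]]}}

```text
time_s: 6.08
tool_pos: [550.5, -66.1, 230.6]
tcp_rot: [-0.002, 0.446, 0.895, -0.0]
ft_force: [0.7, 0.2, -3.1]
opening: 21.9
finger_force: 45.0
```

{"name": "apply_moves", "arguments": {"commands": [[0, 0, 0, 0, 0, -10.7, -1], [0, 0, 0, 0, 0, -10.7, -1], [0, 0, 0, 0, 0, -10.7, -1], [0, 0, 0, 0, 0, -10.7, -1], [0, 0, 0, 0, 0, -10.7, -1]]}}

```text
time_s: 6.7
tool_pos: [550.9, -67.4, 230.6]
tcp_rot: [-0.002, -0.008, 1.0, 0.001]
ft_force: [0.4, 0.6, -2.5]
opening: 21.8
finger_force: 45.0
```

{"name": "apply_moves", "arguments": {"commands": [[0, 0, 0, -9.5, 0, 0, -1], [0, 0, 0, -9.5, 0, 0, -1], [0, 0, 0, -9.5, 0, 0, -1], [0, 0, 0, -9.5, 0, 0, -1], [0, 0, 0, 0, 0, 0, -1]]}}

```text
time_s: 7.32
tool_pos: [551.2, -70.3, 228.6]
tcp_rot: [-0.005, -0.001, 0.945, 0.326]
ft_force: [-0.8, 0.9, -3.0]
opening: 21.5
finger_force: 45.0
```

Run:
```python
from h import *
z=[-.011,.616,-.788]; y=[-.014,.788,.616]
plan([554.6,-69,180],z,y)
plan([554.6,-69,125.3],z,y)
```

```text
t 7.325 pos [551.17  -70.267 228.606] z [-0.009  0.617 -0.787] y [0.001 0.787 0.617] j [-0.62   0.403  1.463  0.524  1.692 -2.24 ] F [-0.789  0.917 -3.014] open 21.542364042316912 44.9991899728775
shift cm (fixed start axes) [-0.383 -2.898  3.9  ] turn deg [ 0.073  0.101 -0.882]
t 7.325 pos [551.17  -70.267 228.606] z [-0.009  0.617 -0.787] y [0.001 0.787 0.617] j [-0.62   0.403  1.463  0.524  1.692 -2.24 ] F [-0.789  0.917 -3.014] open 21.542364042316912 44.9991899728775
shift cm (fixed start axes) [-0.428 -6.273  8.205] turn deg [ 0.073  0.101 -0.882]
```

{"name": "apply_moves", "arguments": {"commands": [[-0.2, -2.1, 2.7, 0, 0, -0.9, -1], [-0.2, -2.1, 2.7, 0, 0, 0, -1], [0, -1.0, 1.4, 0, 0, 0, -1], [0, 0, 0, 0, 0, 0, -1]]}}

```text
time_s: 7.82
tool_pos: [556.2, -65.5, 147.4]
tcp_rot: [-0.0, -0.012, 0.945, 0.326]
ft_force: [-0.1, -0.3, -2.8]
opening: 21.6
finger_force: 45.0
```

Run:
```python
from h import *
plan([554.6,-69,125.3],[-.011,.616,-.788],[-.014,.788,.616])
s=vision.capture('scene'); t=vision.capture('top')
o=r.get_obs(); R0=att(o['tcp_rot']); p=np.array(o['tool_pos'])
F=p+R0[:,2]*129.4; print('foot expected',F, proj(s,F), proj(t,F))
im=np.hstack([cv2.resize(s['image'][110:260,270:440],None,fx=2.3,fy=2.3,interpolation=cv2.INTER_CUBIC),cv2.resize(t['image'][130:280,220:390],None,fx=2.3,fy=2.3,interpolation=cv2.INTER_CUBIC)])
cv2.imwrite('pics/d1.png',im)
```

```text
t 7.825 pos [556.196 -65.484 147.388] z [-0.008  0.616 -0.788] y [-0.023  0.788  0.616] j [-0.609  0.47   1.568  0.524  1.537 -2.342] F [-0.061 -0.27  -2.819] open 21.63934630951445 44.999536871910095
shift cm (fixed start axes) [ 0.185 -1.633  1.525] turn deg [-0.009  0.152  0.539]
foot expected [556.622  13.162  46.856] [[345.524 200.18 ]] [[313.583 182.63 ]]
```

View pics/d1.png

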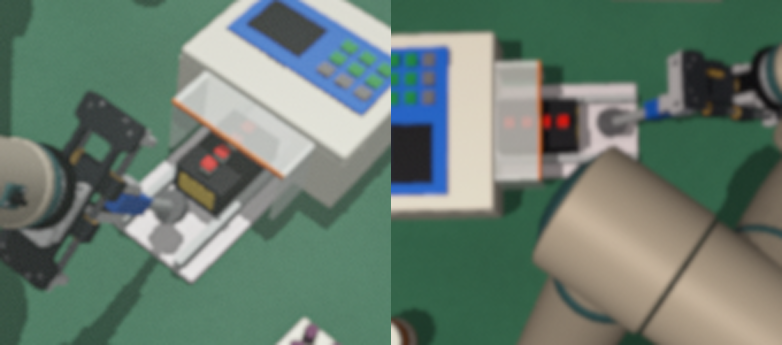

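The left part (scene) shows the leaned foot at (175,208) behind the yellow plate at (195,190). The right part (top) shows the foot at (610,122), centred between the rails, with the carriage's rear at x≈577.

{"name": "apply_moves", "arguments": {"commands": [[0.2, -0.8, 0.8, 0, 0, 0.5, -1], [0, -0.8, 0.75, 0, 0, 0, -1], [0, 0, 0, 0, 0, 0, -1]]}}

```text
time_s: 8.3
tool_pos: [554.5, -70.0, 124.9]
tcp_rot: [-0.001, -0.007, 0.945, 0.326]
ft_force: [-0.5, 1.1, -2.6]
opening: 21.8
finger_force: 45.0
```

```bash
cat >> h.py <<'E'
def state(grab=True):
    np.set_printoptions(precision=2,suppress=True)
    o=r.get_obs(); R0=att(o['tcp_rot']); p=np.array(o['tool_pos'])
    F=p+R0[:,2]*129.4; n=R0[:,1]
    ex=np.array([-.018,1]); d=(F+20*n)
    rx=(d[:2]-[551.5,101.4])@ex; ry=(d[:2]-[551.5,101.4])@[-1,-.018]
    print('t',o['time_s'],'TCP',p,'foot z',F[2],'low',(F-20*n)[2],'front rx',rx,'ry',ry,'F',o['ft_force'],'tilt',np.degrees(np.arccos(-R0[2,2])))
    print('1mm of +rx in tool axes (cm):',R0.T@[-.0018,.1,0])
    if grab:
        t=vision.capture('top'); im=t['image']
        h,s,v=cv2.cvtColor(im,cv2.COLOR_BGR2HSV).transpose(2,0,1).astype(int)
        # carriage black top: rear edge
        rows=[]
        for row in range(178,192):
            b=np.nonzero((v[row,284:312]<95))[0]
            if len(b): rows.append((284+b.max()+.5,row))
        q=onplane(t,rows,58); print('rear edge world y (z58):',q[:,1],' rx med',np.median((q[:,:2]-[551.5,101.4])@ex))
E
python3 - <<'E'
from h import *
state()
E
```

```text
t 8.3 TCP [554.54 -69.97 124.87] foot z 22.974187534627404 low 10.647341552081452 front rx -75.90410873341499 ry -0.49807443648094396 F [-0.5   1.06 -2.59] tilt 38.04992201679555
1mm of +rx in tool axes (cm): [0.   0.08 0.06]
rear edge world y (z58): [53.95 53.92 50.77 50.75 50.72 50.7  53.81 53.78 53.76 53.74 53.71 50.57
 50.55 50.53]  rx med -49.1092676020221
```

{"name": "apply_moves", "arguments": {"commands": [[0, 0.63, 0.49, 0, 0, 0, -1], [0, 0.63, 0.49, 0, 0, 0, -1], [0, 0.32, 0.25, 0, 0, 0, -1], [0, 0.2, 0.15, 0, 0, 0, -1], [0, 0.2, 0.15, 0, 0, 0, -1]]}}

```text
time_s: 8.98
tool_pos: [554.7, -44.7, 126.0]
tcp_rot: [-0.0, -0.008, 0.946, 0.325]
ft_force: [-0.2, -0.2, -2.7]
opening: 21.8
finger_force: 45.0
```

{"name": "apply_moves", "arguments": {"commands": [[0, 0.32, 0.25, 0, 0, 0, -1], [0, 0.32, 0.25, 0, 0, 0, -1], [0, 0.32, 0.25, 0, 0, 0, -1], [0, 0.32, 0.25, 0, 0, 0, -1]]}}

```text
time_s: 9.48
tool_pos: [554.5, -28.7, 125.9]
tcp_rot: [-0.0, -0.008, 0.946, 0.325]
ft_force: [-0.1, -2.4, -2.9]
opening: 22.2
finger_force: 45.0
```

Run:
```python
from h import *
state()
```

```text
t 9.475 TCP [554.53 -28.72 125.85] foot z 23.837564438354548 low 11.533452672405076 front rx -34.789190788637434 ry -1.379453706883647 F [-0.14 -2.38 -2.9 ] tilt 37.96810057874107
1mm of +rx in tool axes (cm): [0.   0.08 0.06]
rear edge world y (z58): [63.35 63.32 44.51 35.1  41.34 44.45 44.43 44.41 41.26 25.64 25.62 31.85
 44.31 63.  ]  rx med -57.041828810519725
```

{"name": "apply_moves", "arguments": {"commands": [[0, 0, 0, 0, 0, 0, -1], [0, -0.6, -0.5, 0, 0, 0, -1], [0, -0.8, -0.6, 0, 0, 0, -1], [0, 0, 0, 0, 0, 0, -1], [0, 0, 0, 0, 0, 0, -1]]}}

```text
time_s: 10.15
tool_pos: [554.7, -46.6, 125.9]
tcp_rot: [-0.0, -0.008, 0.945, 0.326]
ft_force: [-0.3, 0.9, -2.4]
opening: 22.0
finger_force: 45.0
```

{"name": "apply_moves", "arguments": {"commands": [[0, 0, 0, 0, 0, 0, -1], [0, 0, 0, 0, 0, 0, -1]]}}

```text
time_s: 10.4
tool_pos: [554.6, -46.2, 126.0]
tcp_rot: [-0.001, -0.008, 0.945, 0.326]
ft_force: [-0.8, 0.0, -2.2]
opening: 21.5
finger_force: 45.0
```

Run:
```python
from h import *
state()
s=vision.capture('scene'); h,S,v=cv2.cvtColor(s['image'],cv2.COLOR_BGR2HSV).transpose(2,0,1).astype(int)
M=((h>18)&(h<34)&(S>90)&(v>60)); z=np.zeros(M.shape,bool); z[150:215,335:385]=M[150:215,335:385]
vv,uu=np.nonzero(z); print(len(uu),np.median(withdepth(s,np.c_[uu,vv]),0))
```

```text
t 10.4 TCP [554.63 -46.25 126.02] foot z 24.072360847107433 low 11.755643423865866 front rx -52.24227334878294 ry -1.0936451120121644 F [-0.82  0.02 -2.21] tilt 38.013754286681575
1mm of +rx in tool axes (cm): [0.   0.08 0.06]
rear edge world y (z58): [63.35 63.32 63.29 19.45 22.57 25.69 28.8  28.79 25.65 19.39 19.38 19.37
 19.36 19.35]  rx med -77.33156684772601
117 [554.    66.28  36.53]
```

{"name": "apply_moves", "arguments": {"commands": [[0, 0.63, 0.49, 0, 0, 0, -1], [0, 0.47, 0.37, 0, 0, 0, -1], [0, 0.16, 0.12, 0, 0, 0, -1], [0, 0.32, 0.25, 0, 0, 0, -1], [0, 0.32, 0.25, 0, 0, 0, -1]]}}

```text
time_s: 11.12
tool_pos: [554.7, -22.9, 125.9]
tcp_rot: [0.0, -0.008, 0.946, 0.325]
ft_force: [-0.0, -1.9, -2.4]
opening: 21.6
finger_force: 45.0
```

{"name": "apply_moves", "arguments": {"commands": [[0, 0.32, 0.25, 0, 0, 0, -1], [0, 0.32, 0.25, 0, 0, 0, -1], [0, 0.3, 0.23, 0, 0, 0, -1], [0, 0, 0, 0, 0, 0, -1]]}}

```text
time_s: 11.62
tool_pos: [553.9, -9.8, 126.2]
tcp_rot: [-0.001, -0.008, 0.945, 0.326]
ft_force: [-0.1, -0.2, -1.7]
opening: 21.9
finger_force: 45.0
```

{"name": "apply_moves", "arguments": {"commands": [[0, -0.55, -0.43, 0, 0, 0, -1], [0, -0.87, -0.68, 0, 0, 0, -1], [0, 0, 0, 0, 0, 0, -1], [0, 0, 0, 0, 0, 0, -1], [0, 0, 0, 0, 0, 0, -1]]}}

```text
time_s: 12.25
tool_pos: [554.3, -28.3, 126.1]
tcp_rot: [-0.001, -0.008, 0.945, 0.326]
ft_force: [-0.6, 0.3, -2.5]
opening: 21.8
finger_force: 45.0
```

```bash
cat >> h.py <<'E'
def rear():
    s=vision.capture('scene'); h,S,v=cv2.cvtColor(s['image'],cv2.COLOR_BGR2HSV).transpose(2,0,1).astype(int)
    M=((h>18)&(h<34)&(S>70)&(v>50)); z=np.zeros(M.shape,bool); z[140:215,335:400]=M[140:215,335:400]
    vv,uu=np.nonzero(z); print('rear',len(uu),np.median(withdepth(s,np.c_[uu,vv]),0) if len(uu) else '')
E
python3 - <<'E'
from h import *
state(False); rear()
E
```

```text
t 12.25 TCP [554.33 -28.35 126.08] foot z 24.142627709138466 low 11.823002102499466 front rx -34.32065729763673 ry -1.1175413554406144 F [-0.61  0.26 -2.52] tilt 38.02426675122776
1mm of +rx in tool axes (cm): [0.   0.08 0.06]
rear 133 [552.97  84.89  37.63]
```

{"name": "apply_moves", "arguments": {"commands": [[0, 0.63, 0.49, 0, 0, 0, -1], [0, 0.47, 0.37, 0, 0, 0, -1], [0, 0.16, 0.12, 0, 0, 0, -1], [0, 0.32, 0.25, 0, 0, 0, -1], [0, 0.32, 0.25, 0, 0, 0, -1]]}}

```text
time_s: 12.92
tool_pos: [554.4, -4.9, 126.1]
tcp_rot: [0.0, -0.008, 0.946, 0.325]
ft_force: [-0.5, -1.2, -0.5]
opening: 21.7
finger_force: 45.0
```

{"name": "apply_moves", "arguments": {"commands": [[0, 0.32, 0.25, 0, 0, 0, -1], [0, 0.32, 0.25, 0, 0, 0, -1], [0, 0.3, 0.23, 0, 0, 0, -1], [0, 0, 0, 0, 0, 0, -1]]}}

```text
time_s: 13.42
tool_pos: [553.7, 8.1, 126.3]
tcp_rot: [-0.001, -0.008, 0.945, 0.326]
ft_force: [-0.2, -0.4, -1.4]
opening: 21.6
finger_force: 45.0
```

{"name": "apply_moves", "arguments": {"commands": [[0, -0.55, -0.43, 0, 0, 0, -1], [0, -0.87, -0.68, 0, 0, 0, -1], [0, 0, 0, 0, 0, 0, -1], [0, 0, 0, 0, 0, 0, -1], [0, 0, 0, 0, 0, 0, -1]]}}

```text
time_s: 14.05
tool_pos: [554.1, -10.4, 126.1]
tcp_rot: [-0.001, -0.008, 0.945, 0.326]
ft_force: [-0.5, -0.4, -2.7]
opening: 21.9
finger_force: 45.0
```

Run:
```python
from h import *
state(False); rear()
```

```text
t 14.05 TCP [554.06 -10.39 126.14] foot z 24.201164325755556 low 11.881367968465947 front rx -16.359230308129515 ry -1.1799393986666753 F [-0.46 -0.41 -2.67] tilt 38.024896164548096
1mm of +rx in tool axes (cm): [0.   0.08 0.06]
rear 135 [553.07 102.8   36.63]
```

{"name": "apply_moves", "arguments": {"commands": [[0, 0.63, 0.49, 0, 0, 0, -1], [0, 0.47, 0.37, 0, 0, 0, -1], [0, 0.16, 0.12, 0, 0, 0, -1], [0, 0.32, 0.25, 0, 0, 0, -1], [0, 0.32, 0.25, 0, 0, 0, -1]]}}

```text
time_s: 14.72
tool_pos: [554.2, 13.0, 126.1]
tcp_rot: [0.0, -0.008, 0.946, 0.325]
ft_force: [-0.4, -3.1, -1.5]
opening: 21.8
finger_force: 45.0
```

{"name": "apply_moves", "arguments": {"commands": [[0, 0.32, 0.25, 0, 0, 0, -1], [0, 0.32, 0.25, 0, 0, 0, -1], [0, 0.3, 0.23, 0, 0, 0, -1], [0, 0, 0, 0, 0, 0, -1]]}}

```text
time_s: 15.22
tool_pos: [553.4, 26.0, 126.3]
tcp_rot: [-0.001, -0.008, 0.945, 0.326]
ft_force: [0.3, -0.7, -1.0]
opening: 21.8
finger_force: 45.0
```

{"name": "apply_moves", "arguments": {"commands": [[0, -0.55, -0.43, 0, 0, 0, -1], [0, -0.87, -0.68, 0, 0, 0, -1], [0, 0, 0, 0, 0, 0, -1], [0, 0, 0, 0, 0, 0, -1], [0, 0, 0, 0, 0, 0, -1]]}}

```text
time_s: 15.85
tool_pos: [553.8, 7.6, 126.2]
tcp_rot: [-0.001, -0.008, 0.945, 0.326]
ft_force: [0.3, -0.5, -2.3]
opening: 21.6
finger_force: 45.0
```

Run:
```python
from h import *
state(False); rear()
s=vision.capture('scene'); cv2.imwrite('pics/d2.png',cv2.resize(s['image'][110:260,270:440],None,fx=3.5,fy=3.5,interpolation=cv2.INTER_CUBIC))
```

```text
t 15.85 TCP [553.77   7.57 126.23] foot z 24.299440093854287 low 11.979504270201417 front rx 1.6056454492890984 ry -1.2184604817770248 F [ 0.3  -0.51 -2.25] tilt 38.02539890830886
1mm of +rx in tool axes (cm): [0.   0.08 0.06]
rear 127 [552.78 120.78  35.31]
```

View pics/d2.png

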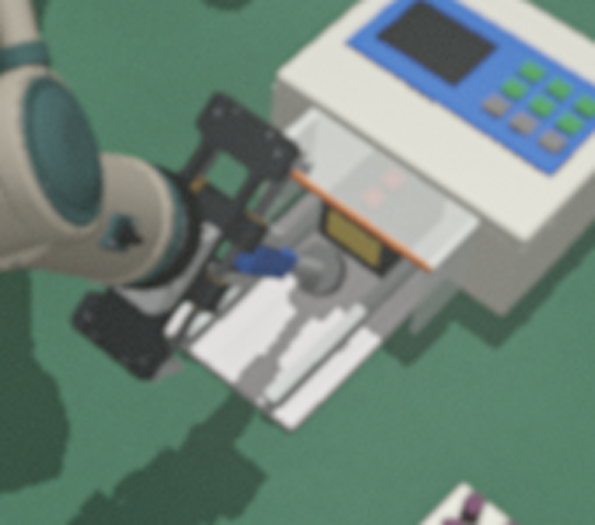

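The picture shows the carriage's yellow plate at (352,238), now inside the orange edge, with the foot clear behind it at (320,268).

{"name": "apply_moves", "arguments": {"commands": [[0, 0.63, 0.49, 0, 0, 0, -1], [0, 0.47, 0.37, 0, 0, 0, -1], [0, 0.24, 0.18, 0, 0, 0, -1], [0, 0.16, 0.12, 0, 0, 0, -1], [0, 0.16, 0.12, 0, 0, 0, -1]]}}

```text
time_s: 16.58
tool_pos: [553.8, 27.8, 126.3]
tcp_rot: [-0.0, -0.008, 0.946, 0.325]
ft_force: [-0.7, -2.3, -2.8]
opening: 21.9
finger_force: 45.0
```

{"name": "apply_moves", "arguments": {"commands": [[0, 0.08, 0.06, 0, 0, 0, -1], [0, 0.08, 0.06, 0, 0, 0, -1], [0, 0.08, 0.06, 0, 0, 0, -1]]}}

```text
time_s: 16.95
tool_pos: [553.6, 31.2, 126.3]
tcp_rot: [-0.0, -0.008, 0.946, 0.325]
ft_force: [0.2, -1.9, -2.3]
opening: 22.3
finger_force: 45.0
```

Run:
```python
from h import *
state(False)
```

```text
t 16.95 TCP [553.65  31.21 126.31] foot z 24.31818510254996 low 12.008912382819297 front rx 25.18911461728564 ry -1.5766581504004886 F [ 0.22 -1.88 -2.33] tilt 37.98681081936408
1mm of +rx in tool axes (cm): [0.   0.08 0.06]
```

{"name": "apply_moves", "arguments": {"commands": [[0, 0.08, 0.06, 0, 0, 0, -1]]}}

```text
time_s: 17.08
tool_pos: [553.5, 32.4, 126.3]
tcp_rot: [-0.0, -0.008, 0.946, 0.326]
ft_force: [0.3, -1.0, -2.2]
opening: 21.9
finger_force: 45.0
```

{"name": "apply_moves", "arguments": {"commands": [[0, 0.08, 0.06, 0, 0, 0, -1]]}}

```text
time_s: 17.2
tool_pos: [553.4, 33.4, 126.4]
tcp_rot: [-0.0, -0.008, 0.945, 0.326]
ft_force: [0.2, -1.7, -3.2]
opening: 21.7
finger_force: 45.0
```

{"name": "apply_moves", "arguments": {"commands": [[0, 0.08, 0.06, 0, 0, 0, -1]]}}

```text
time_s: 17.32
tool_pos: [553.4, 34.5, 126.4]
tcp_rot: [-0.001, -0.008, 0.945, 0.326]
ft_force: [0.2, -1.0, -1.9]
opening: 21.9
finger_force: 45.0
```

{"name": "apply_moves", "arguments": {"commands": [[0, 0.08, 0.06, 0, 0, 0, -1]]}}

```text
time_s: 17.45
tool_pos: [553.4, 35.5, 126.4]
tcp_rot: [-0.001, -0.008, 0.945, 0.326]
ft_force: [0.9, -1.3, -2.9]
opening: 21.8
finger_force: 45.0
```

{"name": "apply_moves", "arguments": {"commands": [[0, 0.08, 0.06, 0, 0, 0, -1]]}}

```text
time_s: 17.58
tool_pos: [553.3, 36.5, 126.4]
tcp_rot: [-0.001, -0.008, 0.945, 0.326]
ft_force: [-0.8, -1.5, -3.3]
opening: 21.9
finger_force: 45.0
```

{"name": "apply_moves", "arguments": {"commands": [[0, 0.08, 0.06, 0, 0, 0, -1]]}}

```text
time_s: 17.7
tool_pos: [553.3, 37.5, 126.5]
tcp_rot: [-0.001, -0.008, 0.945, 0.326]
ft_force: [0.6, -1.5, -3.5]
opening: 21.6
finger_force: 45.0
```

{"name": "apply_moves", "arguments": {"commands": [[0, 0.08, 0.06, 0, 0, 0, -1]]}}

```text
time_s: 17.82
tool_pos: [553.3, 38.5, 126.5]
tcp_rot: [-0.001, -0.008, 0.945, 0.326]
ft_force: [0.3, -1.4, -3.3]
opening: 22.0
finger_force: 45.0
```

{"name": "apply_moves", "arguments": {"commands": [[0, 0.08, 0.06, 0, 0, 0, -1]]}}

```text
time_s: 17.95
tool_pos: [553.3, 39.5, 126.5]
tcp_rot: [-0.001, -0.008, 0.945, 0.326]
ft_force: [-0.7, -1.4, -3.6]
opening: 22.0
finger_force: 45.0
```

{"name": "apply_moves", "arguments": {"commands": [[0, 0.08, 0.06, 0, 0, 0, -1]]}}

```text
time_s: 18.08
tool_pos: [553.4, 40.2, 126.5]
tcp_rot: [-0.0, -0.008, 0.946, 0.325]
ft_force: [-1.2, -3.0, -1.9]
opening: 21.7
finger_force: 45.0
```

{"name": "apply_moves", "arguments": {"commands": [[0, 0.04, 0.03, 0, 0, 0, -1]]}}

```text
time_s: 18.2
tool_pos: [553.5, 40.4, 126.5]
tcp_rot: [-0.0, -0.008, 0.946, 0.325]
ft_force: [0.0, -4.1, -1.5]
opening: 21.7
finger_force: 45.0
```

{"name": "apply_moves", "arguments": {"commands": [[0, 0.03, 0.025, 0, 0, 0, -1]]}}

```text
time_s: 18.32
tool_pos: [553.5, 40.6, 126.5]
tcp_rot: [-0.0, -0.008, 0.946, 0.325]
ft_force: [-0.9, -4.5, -2.0]
opening: 21.9
finger_force: 45.0
```

{"name": "apply_moves", "arguments": {"commands": [[0, -0.4, -0.3, 0, 0, 0, -1], [0, -0.8, -0.62, 0, 0, 0, -1], [0, -0.4, -0.31, 0, 0, 0, -1], [0, 0, 0, 0, 0, 0, -1], [0, 0, 0, 0, 0, 0, -1]]}}

```text
time_s: 18.95
tool_pos: [553.6, 21.2, 126.5]
tcp_rot: [-0.001, -0.008, 0.945, 0.326]
ft_force: [0.7, -1.9, -3.3]
opening: 21.8
finger_force: 45.0
```

Run:
```python
from h import *
state(False); rear()
```

```text
t 18.95 TCP [553.58  21.23 126.45] foot z 24.53746590439856 low 12.213874225273425 front rx 15.29248182332757 ry -1.2746982795421624 F [ 0.7  -1.87 -3.26] tilt 38.0386698061343
1mm of +rx in tool axes (cm): [0.   0.08 0.06]
rear 51 [552.11 134.87  24.41]
```

{"name": "apply_moves", "arguments": {"commands": [[0, -1.58, -1.23, 0, 0, 0, -1], [0, -2.76, -2.16, 0, 0, 0, -1], [0, -2.76, -2.16, 0, 0, 0, -1], [0, 0, 0, 0, 0, 0, -1]]}}

```text
time_s: 19.5
tool_pos: [556.1, -73.0, 125.8]
tcp_rot: [0.001, -0.006, 0.946, 0.324]
ft_force: [0.1, -0.6, -2.0]
opening: 22.1
finger_force: 45.0
```

{"name": "apply_moves", "arguments": {"commands": [[0, 2.5, -3.15, 0, 0, 0, -1], [0, 2.5, -3.15, 0, 0, 0, -1], [0, 1.2, -1.6, 0, 0, 0, -1], [0, 0, 0, 0, 0, 0, -1]]}}

```text
time_s: 20.0
tool_pos: [555.1, -69.1, 228.2]
tcp_rot: [0.001, -0.009, 0.946, 0.325]
ft_force: [0.3, -0.2, -3.0]
opening: 22.1
finger_force: 45.0
```

{"name": "apply_moves", "arguments": {"commands": [[0, 0, 0, 9.5, 0, 0, -1], [0, 0, 0, 9.5, 0, 0, -1], [0, 0, 0, 9.5, 0, 0, -1], [0, 0, 0, 9.5, 0, 0, -1], [0, 0, 0, 0, 0, 0, -1]]}}

```text
time_s: 20.62
tool_pos: [553.3, -64.8, 226.1]
tcp_rot: [0.001, -0.011, 1.0, 0.001]
ft_force: [0.3, -0.4, -2.0]
opening: 22.1
finger_force: 45.0
```

Run:
```python
from h import *
plan([603.7,-268.5,236],[0,0,-1],91)
```

```text
t 20.625 pos [553.29  -64.827 226.061] z [ 0.002  0.003 -1.   ] y [-0.021  1.     0.003] j [-0.244  0.237  1.508  0.003  1.395 -1.837] F [ 0.343 -0.44  -1.992] open 22.101824974654736 44.99957621097565
shift cm (fixed start axes) [ -4.605 -20.468  -1.045] turn deg [0.167 0.109 0.229]
```

{"name": "apply_moves", "arguments": {"commands": [[-0.9, -4.1, 0, 0, 0, 0, -1], [-0.9, -4.1, 0, 0, 0, 0, -1], [-0.9, -4.1, 0, 0, 0, 0, -1], [-0.9, -4.1, 0, 0, 0, 0, -1], [-1.0, -4.1, 0, 0.2, 0.1, 0, -1]]}}

```text
time_s: 21.25
tool_pos: [602.5, -275.6, 224.8]
tcp_rot: [-0.0, -0.007, 1.0, 0.001]
ft_force: [0.2, 1.1, -3.1]
opening: 21.4
finger_force: 45.0
```

{"name": "apply_moves", "arguments": {"commands": [[0, 0, 0, 0, 0, 0, -1], [0, 0, 0, 0, 0, 0, -1]]}}

```text
time_s: 21.5
tool_pos: [602.5, -273.5, 225.1]
tcp_rot: [-0.0, -0.007, 1.0, 0.0]
ft_force: [0.3, -0.1, -2.2]
opening: 22.0
finger_force: 45.0
```

Run:
```python
from h import *
plan([603.7,-268.5,134.4],[0,0,-1],91)
s=vision.capture('scene'); t=vision.capture('top'); w=vision.capture('wrist')
f=lambda i:cv2.resize(i,(390,300),interpolation=cv2.INTER_CUBIC)
cv2.imwrite('pics/d3.png',np.hstack([f(s['image'][225:345,200:356]),f(w['image'][80:380,130:520])]))
```

```text
t 21.5 pos [ 602.481 -273.51   225.147] z [-0.     0.001 -1.   ] y [-0.013  1.     0.001] j [-0.532  0.4    1.269  0.     1.473 -2.116] F [ 0.342 -0.131 -2.151] open 21.963663433502656 44.99927222728729
shift cm (fixed start axes) [-0.131  0.493  9.075] turn deg [ 0.043 -0.017 -0.232]
```

View pics/d3.png

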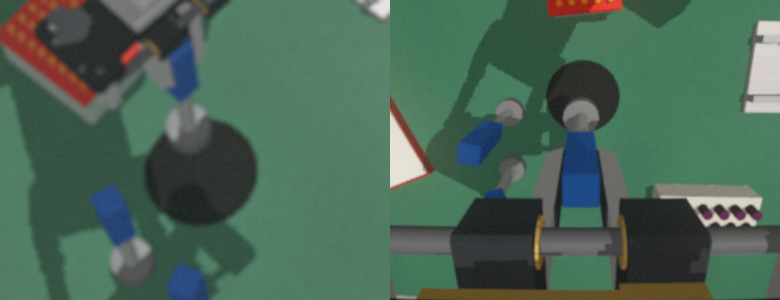

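Both views show the pusher held upright over the black pad (foot at (582,115) right, (190,128) left), with the decoys clear to the side.

{"name": "apply_moves", "arguments": {"commands": [[-0.1, 0.5, 3.0, 0, 0, 0, -1], [0, 0, 3.0, 0, 0, 0, -1], [0, 0, 2.0, 0, 0, 0, -1], [0, 0, 0.6, 0, 0, 0, -1], [0, 0, 0, 0, 0, 0, -1]]}}

```text
time_s: 22.28
tool_pos: [605.0, -267.8, 141.4]
tcp_rot: [0.001, -0.008, 1.0, -0.002]
ft_force: [0.2, -1.4, -3.5]
opening: 21.8
finger_force: 45.0
```

{"name": "apply_moves", "arguments": {"commands": [[0, 0, 0.2, 0, 0, 0, -1], [0, 0, 0.1, 0, 0, 0, -1], [0, 0, 0, 0, 0, 0, -1]]}}

```text
time_s: 22.65
tool_pos: [605.0, -268.5, 138.4]
tcp_rot: [0.002, -0.008, 1.0, -0.002]
ft_force: [-0.2, 0.3, -1.9]
opening: 21.8
finger_force: 45.0
```

{"name": "apply_moves", "arguments": {"commands": [[0, 0, 0.2, 0, 0, 0, -1], [0, 0, 0.1, 0, 0, 0, -1]]}}

```text
time_s: 22.9
tool_pos: [604.8, -268.4, 134.9]
tcp_rot: [0.001, -0.008, 1.0, -0.002]
ft_force: [-0.6, 0.7, -2.2]
opening: 21.3
finger_force: 45.0
```

{"name": "apply_moves", "arguments": {"commands": [[0, 0, 0.1, 0, 0, 0, -1], [0, 0, 0, 0, 0, 0, -1]]}}

```text
time_s: 23.15
tool_pos: [604.8, -268.3, 133.8]
tcp_rot: [0.001, -0.008, 1.0, -0.002]
ft_force: [-0.0, 1.4, -3.2]
opening: 21.6
finger_force: 45.0
```

{"name": "apply_moves", "arguments": {"commands": [[0, 0, 0.1, 0, 0, 0, -1], [0, 0, 0, 0, 0, 0, -1]]}}

```text
time_s: 23.4
tool_pos: [605.0, -268.5, 133.4]
tcp_rot: [0.001, -0.008, 1.0, -0.002]
ft_force: [-1.0, 0.7, -0.8]
opening: 21.6
finger_force: 45.0
```

{"name": "apply_moves", "arguments": {"commands": [[0, 0, 0.05, 0, 0, 0, -1], [0, 0, 0, 0, 0, 0, -1]]}}

```text
time_s: 23.65
tool_pos: [605.0, -268.5, 133.4]
tcp_rot: [0.002, -0.008, 1.0, -0.002]
ft_force: [-1.7, 1.3, 5.0]
opening: 21.1
finger_force: 45.0
```

{"name": "apply_moves", "arguments": {"commands": [[0, 0, 0, 0, 0, 0, -0.4], [0, 0, 0, 0, 0, 0, -0.2], [0, 0, 0, 0, 0, 0, 0], [0, 0, 0, 0, 0, 0, 0.3], [0, 0, 0, 0, 0, 0, 0.3]]}}

```text
time_s: 24.28
tool_pos: [604.9, -268.4, 132.4]
tcp_rot: [0.001, -0.008, 1.0, -0.002]
ft_force: [0.7, 0.4, -0.5]
opening: 60.4
finger_force: 0.0
```

{"name": "apply_moves", "arguments": {"commands": [[0, 0, 0, 0, 0, 0, 0.3], [0, 0, -2, 0, 0, 0, 0.3], [0, 0, -4, 0, 0, 0, 0.3], [0, 0, -4, 0, 0, 0, 0.3], [0, 0, -4, 0, 0, 0, 0.3]]}}

```text
time_s: 24.9
tool_pos: [604.4, -267.9, 273.8]
tcp_rot: [0.001, -0.008, 1.0, -0.002]
ft_force: [0.2, -0.8, 0.3]
opening: 60.8
finger_force: 0.0
```

Run:
```python
from h import *
o=r.get_obs(); print(o['time_s'],o['tool_pos'],o['opening'],o['ft_force'])
rear()
s=vision.capture('scene'); t=vision.capture('top'); w=vision.capture('wrist')
f=lambda i:cv2.resize(i,(390,300),interpolation=cv2.INTER_CUBIC)
cv2.imwrite('pics/d4.png',np.vstack([np.hstack([f(s['image'][225:345,200:356]),f(w['image'][80:380,130:520])]),np.hstack([f(s['image'][40:340,180:570]),f(t['image'][80:280,180:440])])]))
```

```text
24.9 [ 604.41786219 -267.86341812  273.83622377] 60.8227360983308 [ 0.22875774 -0.79636307  0.3177964 ]
rear 50 [551.74950104 134.44720309  25.28372227]
```

View pics/d4.png

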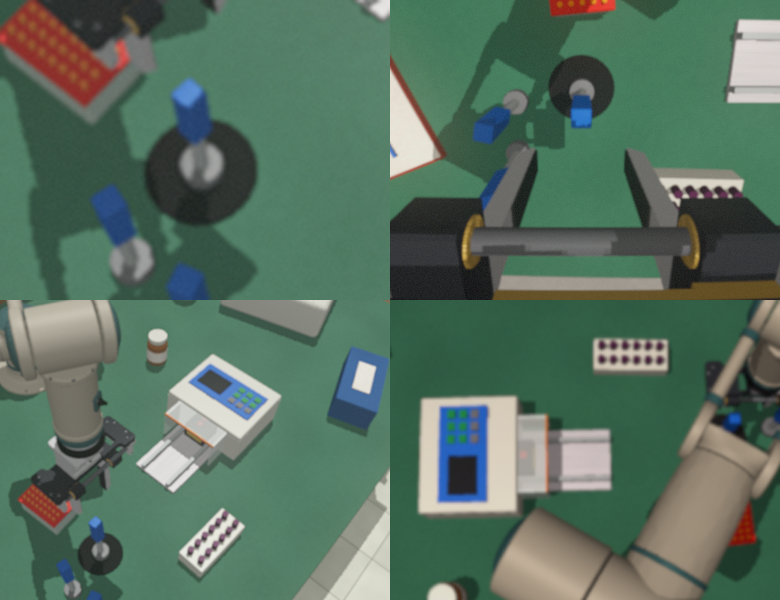

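The pusher stands upright, centred on its pad (foot at (200,165) top-left view). The carriage is inside the reader and the gripper is clear.

```bash
python3 -c "
from station import r
print(r.sign_off())"
```

```text
the job is handed in; nothing more can be done
None
```

The job is handed in at about 25 s: five taps put the carriage against the stop, felt as a stall at about 4.5 N, well under the 10 N that shifts it, and the pusher stands upright and released on its pad. The first four taps moved it about 12 to 18 mm, the last about 15 mm.

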